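Lower the telescoping counter display by one hole

TASK

The display riser on the bakery counter stands one hole too high: first lift the biscotti jar off its deck and set it down on the counter, then hold the riser's red spring button pressed in against the tube and bring the deck down to the very next hole, where the button springs out again. Then put the jar back upright on its round black mat and stand the price card in front of it, in the middle of the free half of the deck and square across it. Set the jar down gently, do not let it drop, and leave the cup carriers, the oil bottle and the tongs alone.

Things in the scene. Friction and masses are not known exactly. Their poses are not given: they have to be found in the camera images.
- riser: Telescoping display riser screwed to the counter. Foot disc 110 mm across, 8 mm thick; collar to 22 mm height; fixed inner tube 23 mm in diameter; over it slides a steel sleeve, 28 mm in diameter, with the deck. Origin on the tube's axis at counter height, z up; local x is the deck's long axis, where the red button points, away from the robot; y is across. Yaw within 20 degrees of 0.
- deck_mid (a point): Centre of the deck's wooden floor, on the tube's axis, 265 mm high at the start (underside 259 mm; mounting disc below it, 64 mm across, to 253 mm). Deck 200 mm (local x) by 110 mm (y); a lip 4 mm wide stands 3 mm above the floor all round. It overhangs the button: a gripper gets there from either long side of the deck, tilted 35 to 45 degrees, fingers before and behind the tube.
- lift (a joint): How far sleeve and deck are lowered, m: 0 in the starting hole, 0.030 in the next, 0.060 in the last. Locked unless the button is in. Then push down about 6 N (20 N more per m/s); it does not sink by itself and stays where left. When the next hole meets the button, that springs out and stops it (1 mm play). At the start the sleeve reaches from 91 mm height up to the deck.
- catch (a joint): How far the red button is pressed in, m: 0 out, 0.0045 flush with the sleeve, 0.006 its stop; 3 N to start, 7 N flush. At 2.5 mm or more the sleeve is free to be pushed down; once that is 8 mm down, the sleeve's wall keeps the button in until the next hole. The button is mounted in the fixed inner tube: it stays at its height while the sleeve slides down over it.
- catch_tip (a point): Centre of the button's outer face: red, 9 mm across, at 105 mm height, 18.5 mm from the tube's axis on the local +x side (stands 4.5 mm out of the sleeve). Pinching the sleeve at this height along local x (32.5 mm wide over the button, then 28 mm) lays a finger flat on the button and presses it flush; the same grip can push the sleeve down.
- jar_spot (a point): Centre of the round black mat (80 mm across, level with the floor) on the deck's local -x half (the robot's end), at the deck floor's height, 48 mm from the tube's axis. Moves down with the deck; axes as riser.
- card_spot (a point): Middle of the free half of the deck (local +x half, the end away from the robot), at the deck floor's height, 48 mm from the tube's axis. Moves down with the deck; axes as riser.
- jar: Closed clear jar of biscotti; its steel lid does not come off. 60 mm in diameter, 80 mm tall (body to 66 mm, lid 59 mm across), about 0.3 kg. Origin at the centre of its underside, z up. Starts on the deck's mat. There is free counter to set it on 0.45 to 0.52 m ahead of the robot's base and 0.28 to 0.36 m to its left.
- card: Price card, alike on both sides: upright white plate 10 mm thick (local x), 80 mm wide (y), from 14 to 72 mm height, on a wooden foot 36 mm (x) by 84 mm (y) by 14 mm; about 0.12 kg. Origin at the centre of the foot's underside, z up. Starts on the counter to the robot's right, turned up to 35 degrees. Square to the deck: local x parallel to the riser's local x, its plate across the deck.
- carriers: Bystander: loose stack of grey moulded cup carriers, 150 x 150 x 70 mm. Origin at the centre of its underside.
- oil: Bystander: loose amber oil bottle with a red nozzle, 52 mm in diameter, 172 mm tall. Origin at the centre of its underside.
- tongs: Bystander: loose steel tongs lying on the counter, 260 mm long (local x), 52 mm wide, 22 mm high. Origin at the middle, on the counter.
Things that resemble listed ones, but are neither listed nor needed, are in the scene too. What is meant by the card is not pink, and is the smaller of those in its own colour. There is more than one size of the jar; the job needs the smallest.

How it is judged:
On the way, in this order (a step that is already met when the one before it is completed fails the run):
1. the jar stands upright on the counter, let go, with the riser still in its first hole (height (world z) of jar below 0.03 m and angle between jar's own z axis and vertical below 0.15 rad and linear speed of jar below 0.02 m/s and contact force between the fingers and jar below 0.2 N and value of joint lift below 0.004 m), for 0.2 s.
2. with the jar off, the deck is down at the next hole (30 mm lower, within 3 mm) and the button has sprung out (value of joint lift between 0.027 and 0.033 m and value of joint catch below 0.0015 m and height (world z) of jar below 0.03 m and angle between jar's own z axis and vertical below 0.15 rad), for 0.2 s.
At the end, for the whole second after the job is handed in: Deck 30 mm lower (within 3 mm), button out (under 1.5 mm in); jar upright on the deck within 12 mm of the mat's centre; card upright on the deck within 20 mm of the middle of the free half, square within 0.2 rad; both let go and at rest (value of joint lift between 0.027 and 0.033 m and value of joint catch below 0.0015 m and horizontal distance between jar and jar_spot below 0.012 m and z of jar in the frame of jar_spot between -0.004 and 0.004 m and angle between each of jar, card's own z axis and vertical below 0.1 rad and linear speed of each of jar, card below 0.02 m/s and contact force between the fingers and jar below 0.2 N and horizontal distance between card and card_spot below 0.02 m and z of card in the frame of card_spot between -0.004 and 0.004 m and angle between the x axis of card and the x axis of card_spot, either way round below 0.2 rad and contact force between the fingers and card below 0.2 N); the robot touches nothing.
It fails at once if the jar tips over (more than 35 degrees) (angle between jar's own z axis and vertical above 0.6 rad).
It fails at once if the jar drops (faster than 0.5 m/s, not held) (linear speed of jar above 0.5 m/s and contact force between the fingers and jar below 0.2 N).
It fails at once if the stack of cup carriers moved by more than 25 mm (distance of carriers from where it was at the start of the episode above 0.025 m).
It fails at once if the oil bottle moved by more than 25 mm (distance of oil from where it was at the start of the episode above 0.025 m).
It fails at once if the tongs moved by more than 25 mm (distance of tongs from where it was at the start of the episode above 0.025 m).
It also fails if it takes over 72 s, if anything falls off the work surface, if the arm or the gripper's body presses on something with over 40 N, if the wrist force passes 120 N, or if a joint passes its speed limit or range.

ROBOT

A 7-joint arm with a two-finger parallel gripper is mounted at the origin on the work surface. World frame = base frame: x ahead of the robot, y to its left, z up, the work surface at z = 0. Lengths are in m, angles in rad, forces in N, time in s.
With the tool pointing down it reaches from about 0.4 to 0.85 m from the base axis. Payload 10.4 kg.
Tool frame: the origin (TCP) lies midway between the tips of the shut fingers; the grasp point (between the pads) lies 19 mm behind it; z points along the fingers, y is the line along which they close (so a half turn about z gives the same grasp; the last joint's range is limited). The gripper opens to 87 mm and grips with 3 to 60 N. Pads are 19 mm wide; open, the fingers measure 117 mm over their backs; the gripper's body (75 mm by 190 mm) begins 51 mm behind the grasp point.
Start: joints at [-1.355, 0.332, -0.065, 1.46, 0.022, 1.35, -0.088], TCP at [0.148, 0.607, 0.223] pointing down, gripper open.
Joint ranges: [-2.6, 2.6], [-0.5, 2.12], [-1.47, 1.34], [0.16, 2.42], [-1.27, 4.41], [0.06, 2.06], [-2.6, 2.6]. Speed limits (rad/s): [2.22, 2.22, 2.79, 2.79, 3.14, 3.14, 3.14].

INTERFACE

Orientations are given as a unit quaternion [x, y, z, w].
In Python, from bench import r gives the robot as it stands.
- The arm moves only by the tool move_arm, never from a script. Its argument "targets" is a list of rows, each a list of 3 entries, a list of its own where there are three numbers: the shift along the tool's x, y, z in cm, then the turn, a rotation vector about the tool's x, y, z in rad, then the opening in per cent of the stroke, from 0 (shut) to 100 (fully open). In form: [[[x, y, z], [wx, wy, wz], gripper], ...]. A call has 1 to 20 rows; each row shifts and turns the commanded pose from where the row before left it, along the tool's axes as they then stand; what a row does not reach is not made up. A row lasts 1/8 s, in which the tool goes at most 62.5 mm and 10.7 degrees, less where a joint would pass 70% of its speed; a pose out of reach is approached as far as the arm can. A call with a gripper value outside its range is refused whole. The fingers move at their own pace and stop on an object; "grip_force" is the grip in N (left out, the last holds). Time passes only in rows, so rows that do not move let the fingers close. It gives the time, the measured TCP pose, the force, the opening and the grip force at its end, in the units of the state.
- r.read_state(): the state, without advancing time (a new reading comes with each control period).
- r.camera(name): name is "scene" or "top" or "wrist"; returns a dict with "image" (420x560x3 uint8, blue, green, red), "vertical_fov" (degrees; the focal length in pixels is half the picture's height over the tangent of half this angle, whatever the lens; pixels are square), "cx", "cy" (the principal point, pixels), "cam_to_world" (4x4, takes a point from camera to world coordinates). Camera axes: x right, y down, z forward; pixel columns grow to the right and rows downward; lengths in m; the calibration is good to about 2 mm. A picture is of the moment at which its call begins. There is no depth.
- r.close_job(): hands the job in; it is judged then, once.
The state is a dict: "time": time; "joint_positions": joint angles; "joint_vel": joint speeds; "joint_torque": joint torques, N m; "ee_pos": TCP position; "eef_rot": TCP orientation; "ft_force": force on the tool from outside, world axes, zero at the start; "torque": the same for the moment, N m; "width": finger opening in m; "grip_force": force on a finger pad.
Only numpy, scipy, OpenCV 4.12 (cv2) and the standard library are available. Lean on these libraries where they do the work, as an engineer would, in place of code of your own. Each camera call takes 0.05 s, during which the arm holds its last target. There are 200 camera calls.

## Working session

There is one attempt and no reset: what is moved stays moved. The work goes in short steps, Python scripts to look and compute and a tool call to move; the robot and the scene stay as the last step left them, time stands still between calls to the robot, and variables do not carry over. Pictures are saved under pics/ and viewed, at most 10 in all, crops included, and the job is handed in when it is done.

Besides the shell and the picture viewer there is one more tool, called after ">>>" as name(argument=value, ...), one argument or row to a line, values as JSON. move_arm: Moves the arm, as the interface text tells. Its arguments: {"type":"object","properties":{"targets":{"type":"array"},"grip_force":{"type":"number"}},"required":["targets"]}

```bash
ls; mkdir -p pics; cat > h.py <<'E'
from bench import r
import numpy as np, cv2
from scipy.spatial.transform import Rotation as R
def cam(n):
    c=r.camera(n); c['f']=c['image'].shape[0]/2/np.tan(np.radians(c['vertical_fov'])/2); c['T']=np.array(c['cam_to_world']); return c
def ray(c,u,v):
    d=c['T'][:3,:3]@np.array([(u-c['cx'])/c['f'],(v-c['cy'])/c['f'],1]); return c['T'][:3,3],d
def atz(c,u,v,z):
    o,d=ray(c,u,v); return o+d*(z-o[2])/d[2]
def proj(c,p):
    q=c['T'][:3,:3].T@(np.array(p)-c['T'][:3,3]); return c['f']*q[:2]/q[2]+[c['cx'],c['cy']]
E
python3 - <<'E'
from h import *
import pickle
for n in ['scene','top']:
    c=cam(n); cv2.imwrite(f'pics/{n}0.png',c['image']); pickle.dump(c,open(f'{n}0.pkl','wb'))
    print(n,c['vertical_fov'],c['cx'],c['cy'],c['T'].round(3).tolist(),[k for k in c])
s=r.read_state(); print({k:np.round(v,3).tolist() for k,v in s.items()})
E
```

```text
pics
scene 52.95515771787981 280.51507513520266 209.35440634460252 [[-0.751, 0.49, -0.444, 0.987], [0.661, 0.551, -0.509, 0.417], [-0.005, -0.675, -0.738, 0.864], [0.0, 0.0, 0.0, 1.0]] ['image', 'vertical_fov', 'cx', 'cy', 'cam_to_world', 'f', 'T']
top 51.193099932437654 285.893291923054 206.78765471309325 [[0.029, -0.996, 0.088, 0.474], [-1.0, -0.029, 0.007, -0.037], [-0.004, -0.088, -0.996, 1.154], [0.0, 0.0, 0.0, 1.0]] ['image', 'vertical_fov', 'cx', 'cy', 'cam_to_world', 'f', 'T']
{'time': 0.1, 'joint_positions': [-1.355, 0.333, -0.065, 1.461, 0.022, 1.35, -0.089], 'joint_vel': [-0.002, -0.001, 0.001, -0.002, -0.001, 0.0, -0.0], 'joint_torque': [0.002, -62.454, 0.025, -39.071, -0.061, 0.037, 0.0], 'ee_pos': [0.148, 0.607, 0.222], 'eef_rot': [0.119, 0.993, -0.001, -0.0], 'ft_force': [-0.14, 0.202, 0.502], 'torque': [-0.016, 0.007, -0.009], 'grip_force': 0.0, 'width': 0.087}
```

View pics/scene0.png

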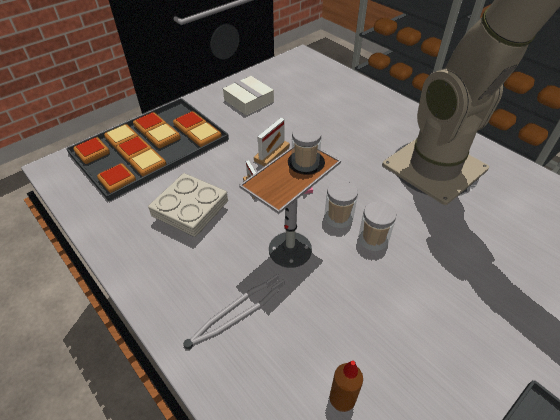

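View pics/top0.png

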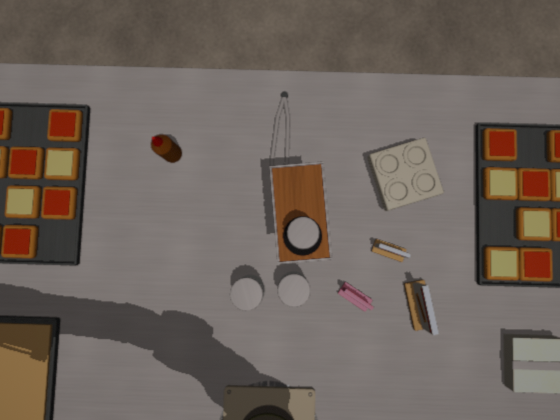

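The scene picture shows the deck at about (290,172) with a jar on it at (306,148), and two larger jars on the counter at (340,202) and (377,225). The top view has three card candidates: white at (391,250), larger white at (422,305) and pink at (355,295). The smaller white card at (391,250) fits the description. The jar at (302,234) on the deck mat should be the smallest of the three. I'll confirm both in one crop.

```bash
python3 - <<'E'
import cv2
im=cv2.imread('pics/top0.png')[150:345,240:445]
im=cv2.resize(im,None,fx=3,fy=3,interpolation=cv2.INTER_CUBIC); im=cv2.convertScaleAbs(im,alpha=1.4)
for i in range(0,205,20):
    cv2.putText(im,str(240+i),(i*3,8),0,.35,(0,255,0)); cv2.line(im,(i*3,8),(i*3,14),(0,255,0))
for i in range(0,195,20):
    cv2.putText(im,str(150+i),(0,i*3+4),0,.35,(0,255,0))
cv2.imwrite('pics/crop1.png',im)
E
```

```text
(no output)
```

View pics/crop1.png

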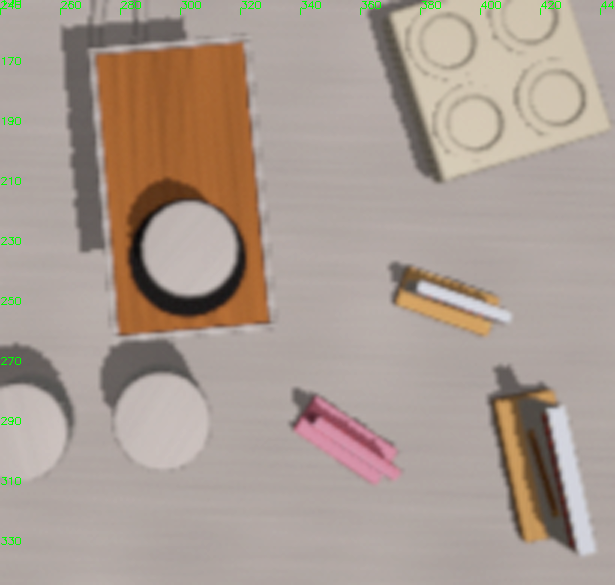

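The crop confirms it. The card is the small white one at about (390,250); the other white card, at (422,305), is clearly larger, and the third is pink. The deck's jar sits on the black mat, and its lid appears no larger than the counter jars' lids even though it's nearer the camera, so it's the smallest.

```bash
python3 - <<'E'
from h import *
import pickle
c=pickle.load(open('top0.pkl','rb')); s=pickle.load(open('scene0.pkl','rb'))
cr=lambda u,v:(240+u/3-.33,150+v/3-.33)
P=[atz(c,*cr(*p),.268) for p in [(93,52),(246,42),(270,323),(118,334)]]
for p in P: print(p.round(4))
m=sum(P)/4; a=(P[0]+P[1]-P[2]-P[3])/2; b=(P[0]+P[3]-P[1]-P[2])/2
print('deck',m.round(4),np.linalg.norm(a),np.linalg.norm(b),np.arctan2(a[1],a[0]),np.arctan2(-b[0],b[1]))
print('jar lid',atz(c,*cr(190,249),.345), 'mat exp', m[:2]-.048*a[:2]/np.linalg.norm(a))
F=[atz(c,*cr(*p),.014) for p in [(397,303),(487,335)]]; print('foot front',F,np.linalg.norm(F[0]-F[1]))
T=[atz(c,*cr(*p),.072) for p in [(418,286),(511,318)]]; print('plate top',T,np.linalg.norm(T[0]-T[1]),(T[0]+T[1])/2)
for n,(u,v,z) in dict(jar1=(247,294,.1),jar2=(293,290,.1),carr=(406,174,.07),oil=(160,143,.17),oilb=(170,153,.05),t1=(284,95,.01),t2=(280,160,.01),big=(422,305,.05),pink=(355,295,.04)).items(): print(n,atz(c,u,v,z).round(3))
print('scene disc center',atz(s,290,249,.008),'deck proj',proj(s,m), 'btn zone')
E
```

```text
[0.6333 0.0027 0.268 ]
[ 0.6432 -0.1014  0.268 ]
[ 0.4532 -0.1216  0.268 ]
[ 0.4429 -0.0201  0.268 ]
deck [ 0.5431 -0.0601  0.268 ] 0.19136636179654026 0.10327018115555876 0.11288461330912854 0.09773903429873883
jar lid [ 0.49876584 -0.06419758  0.345     ] mat exp [ 0.49545051 -0.06549076]
foot front [array([ 0.46751501, -0.25493895,  0.014     ]), array([ 0.44239463, -0.33254943,  0.014     ])] 0.08157463464317777
plate top [array([ 0.48221372, -0.26084658,  0.072     ]), array([ 0.4583831 , -0.33699258,  0.072     ])] 0.07978791708890236 [ 0.47029841 -0.29891958  0.072     ]
jar1 [0.357 0.057 0.1  ]
jar2 [ 0.37  -0.052  0.1  ]
carr [ 0.661 -0.327  0.07 ]
oil [0.699 0.262 0.17 ]
oilb [0.701 0.271 0.05 ]
t1 [ 0.876 -0.015  0.01 ]
t2 [ 0.699 -0.01   0.01 ]
big [ 0.337 -0.373  0.05 ]
pink [ 0.356 -0.209  0.04 ]
scene disc center [ 0.54431163 -0.05556007  0.008     ] deck proj [290.42515854 171.93052163] btn zone
```

```bash
cat >> h.py <<'E'
def frame(yaw_y,tilt=0):
    """tool y at world heading yaw_y; z down, tilted by tilt towards +tool x"""
    y=np.array([np.cos(yaw_y),np.sin(yaw_y),0]); z=np.array([0,0,-1.]); x=np.cross(y,z)
    z2=np.cos(tilt)*z+np.sin(tilt)*x
    return R.from_matrix(np.array([np.cross(y,z2),y,z2]).T)
def plan(pts,rot=None,s=None):
    """turn to rot, then shifts (cm) in tool axes through pts"""
    if s is None: s=r.read_state()
    q=R.from_quat(s['eef_rot']); p=np.array(s['ee_pos'])
    if rot is not None:
        print('turn',(q.inv()*rot).as_rotvec().round(3)); q=rot
    for t in pts:
        print('shift cm',(q.inv().apply(np.array(t)-p)*100).round(2)); p=np.array(t)
E
python3 - <<'E'
from h import *
# to above jar via left
plan([[.148,.607,.42],[.48,.32,.42],[.496,-.065,.42]],frame(np.pi/2+.107))
E
```

```text
turn [-0.001 -0.    -0.346]
shift cm [ -0.02   0.   -19.82]
shift cm [-29.95 -32.08   0.  ]
shift cm [  2.52 -38.45   0.  ]
```

>>> move_arm(
  targets=[
    [[0,0,-5],[0,0,-0.12],100],
    [[0,0,-5],[0,0,-0.113],100],
    [[0,0,-5],[0,0,-0.113],100],
    [[0,0,-5],[0,0,0],100],
    [[-3,-3.2,0],[0,0,0],100],
    [[-3,-3.2,0],[0,0,0],100],
    [[-3,-3.2,0],[0,0,0],100],
    [[-3,-3.2,0],[0,0,0],100],
    [[-3,-3.2,0],[0,0,0],100],
    [[-3,-3.2,0],[0,0,0],100],
    [[-3,-3.2,0],[0,0,0],100],
    [[-3,-3.2,0],[0,0,0],100],
    [[-3,-3.2,0],[0,0,0],100],
    [[-3,-3.2,0],[0,0,0],100],
    [[0,0,0],[0,0,0],100],
  ],
  grip_force=20,
)

```text
time: 1.98
ee_pos: [0.4828, 0.3179, 0.422]
eef_rot: [-0.05, 0.999, -0.001, 0.0]
ft_force: [-0.1, 1.5, -0.1]
width: 0.087
grip_force: 0.0
```

>>> move_arm(
  targets=[
    [[0.3,-4.8,0],[0,0,0],100],
    [[0.3,-4.8,0],[0,0,0],100],
    [[0.3,-4.8,0],[0,0,0],100],
    [[0.3,-4.8,0],[0,0,0],100],
    [[0.3,-4.8,0],[0,0,0],100],
    [[0.3,-4.8,0],[0,0,0],100],
    [[0.3,-4.8,0],[0,0,0],100],
    [[0.3,-4.8,0],[0,0,0],100],
    [[0,0,0],[0,0,0],100],
    [[0,0,0],[0,0,0],100],
  ],
)

```text
time: 3.22
ee_pos: [0.4976, -0.0617, 0.4223]
eef_rot: [-0.054, 0.999, 0.0, -0.0]
ft_force: [0.4, 0.2, -0.1]
width: 0.0866
grip_force: 0.0
```

```bash
python3 - <<'E'
from h import *
import pickle
s=r.read_state(); print({k:np.round(s[k],3).tolist() for k in ['time','ee_pos','eef_rot','joint_positions']})
c=cam('wrist'); pickle.dump(c,open('w1.pkl','wb')); cv2.imwrite('pics/w1.png',c['image'])
print(c['vertical_fov'],c['T'].round(3).tolist())
print('mat',proj(c,[.4955,-.0655,.265]),'deck',proj(c,[.543,-.06,.265]),'lid',proj(c,[.4955,-.0655,.345]))
plan([[.4955,-.0655,.42]],frame(np.pi/2+.107))
E
```

```text
{'time': 3.225, 'ee_pos': [0.498, -0.062, 0.422], 'eef_rot': [-0.054, 0.999, 0.0, -0.0], 'joint_positions': [-0.442, 0.011, 0.485, 1.423, -0.006, 1.709, 1.722]}
71.45553305213221 [[-0.108, 0.952, 0.286, 0.418], [0.994, 0.103, 0.031, -0.069], [0.0, 0.288, -0.958, 0.583], [0.0, 0.0, 0.0, 1.0]]
mat [275.59487388 191.72140492] deck [276.0626523 231.6035093] lid [274.40345592 213.83693594]
turn [ 0.001 -0.     0.003]
shift cm [ 0.26 -0.39  0.23]
```

View pics/w1.png

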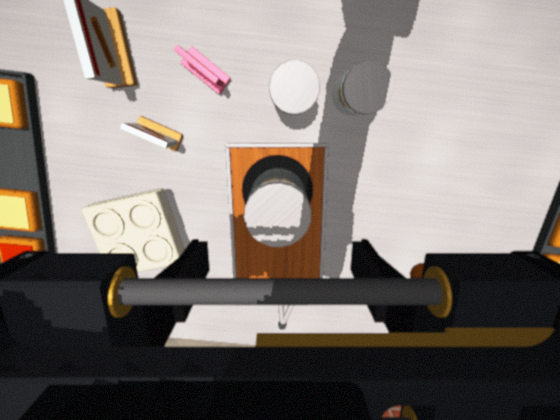

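The wrist view shows the deck's near edge running (226,145) to (328,145), the lid at about (277,213), and the fingers straddling the jar symmetrically. I'll measure those points.

```bash
python3 - <<'E'
from h import *
import pickle
c=pickle.load(open('w1.pkl','rb'))
A=atz(c,226,145,.268);B=atz(c,328,145,.268);print(A,B,np.linalg.norm(A-B),'yaw',np.arctan2(-(A-B)[0],(A-B)[1])% np.pi)
d=A-B; d/=np.linalg.norm(d); x=np.array([abs(d[1]),-d[0]*np.sign(d[1]),0]); m=(A+B)/2
print('axis',m+x*.1,'mat',m+x*.052)
L=atz(c,277,213,.345);print('lid',L)
plan([[L[0],L[1],.42],[L[0],L[1],.302]])
E
```

```text
[ 0.44985369 -0.12300658  0.268     ] [ 0.43824311 -0.01564947  0.268     ] 0.1079831244847213 yaw 0.10773044109256347
axis [ 0.54346867 -0.05857581  0.268     ] mat [ 0.49574694 -0.06373687  0.268     ]
lid [ 0.49451158 -0.06336687  0.345     ]
shift cm [ 0.33 -0.17  0.23]
shift cm [-1.00e-02 -1.00e-02  1.18e+01]
```

>>> move_arm(
  targets=[
    [[0.25,-0.2,1.0],[0,0,0],100],
    [[0,0,2.5],[0,0,0],100],
    [[0,0,2.5],[0,0,0],100],
    [[0,0,2.5],[0,0,0],100],
    [[0,0,2.0],[0,0,0],100],
    [[0,0,1.5],[0,0,0],100],
    [[0,0,0],[0,0,100],100],
  ],
)

```text
time: 4.15
ee_pos: [0.4946, -0.0649, 0.301]
eef_rot: [0.041, 0.999, -0.0, -0.001]
ft_force: [-0.6, -0.2, 0.8]
width: 0.0869
grip_force: 0.0
```

My last row had a typo: it put 100 in the turn instead of the opening, and was capped at 10.7°. The jar is round and the fingers are open, so no harm was done. I'll turn back and then close.

>>> move_arm(
  targets=[
    [[0,0,0],[0,0,-0.186],100],
    [[0,0,0],[0,0,0],60],
    [[0,0,0],[0,0,0],60],
    [[0,0,0],[0,0,0],50],
    [[0,0,0],[0,0,0],50],
    [[0,0,0],[0,0,0],50],
    [[0,0,-1],[0,0,0],50],
    [[0,0,-2],[0,0,0],50],
    [[0,0,-3],[0,0,0],50],
    [[0,0,-3],[0,0,0],50],
    [[0,0,0],[0,0,0],50],
  ],
  grip_force=20,
)

```text
time: 5.52
ee_pos: [0.496, -0.0658, 0.3944]
eef_rot: [-0.053, 0.999, -0.0, 0.002]
ft_force: [0.0, 0.3, -5.0]
width: 0.0594
grip_force: 20.0
```

```bash
python3 - <<'E'
from h import *
plan([[.485,.315,.40],[.485,.315,.05],[.485,.315,.037]])
E
```

```text
shift cm [-2.91 37.98 -0.56]
shift cm [1.1e-01 1.0e-02 3.5e+01]
shift cm [0.  0.  1.3]
```

>>> move_arm(
  targets=[
    [[-0.1,1.5,0],[0,0,0],50],
    [[-0.25,3.5,0],[0,0,0],50],
    [[-0.35,4.5,0],[0,0,0],50],
    [[-0.4,4.7,0],[0,0,0],50],
    [[-0.4,4.7,0],[0,0,0],50],
    [[-0.4,4.7,0],[0,0,0],50],
    [[-0.4,4.7,0],[0,0,0],50],
    [[-0.3,4.7,0],[0,0,0],50],
    [[-0.3,3.5,0],[0,0,0],50],
    [[0,1.5,1],[0,0,0],50],
    [[0,0,3],[0,0,0],50],
    [[0,0,5],[0,0,0],50],
    [[0,0,5],[0,0,0],50],
    [[0,0,5],[0,0,0],50],
    [[0,0,5],[0,0,0],50],
    [[0,0,4],[0,0,0],50],
    [[0,0,3],[0,0,0],50],
    [[0,0,2],[0,0,0],50],
    [[0,0,1],[0,0,0],50],
    [[0,0,0],[0,0,0],50],
  ],
)

```text
time: 8.02
ee_pos: [0.4833, 0.315, 0.0518]
eef_rot: [-0.053, 0.999, -0.0, -0.001]
ft_force: [-0.2, -0.0, -3.0]
width: 0.0596
grip_force: 20.0
```

>>> move_arm(
  targets=[
    [[0,0,0.6],[0,0,0],50],
    [[0,0,0.5],[0,0,0],50],
    [[0,0,0.3],[0,0,0],50],
    [[0,0,0.15],[0,0,0],50],
    [[0,0,0],[0,0,0],50],
  ],
)

```text
time: 8.65
ee_pos: [0.4841, 0.3156, 0.0375]
eef_rot: [-0.053, 0.999, 0.0, -0.0]
ft_force: [-2.7, -2.0, 2.0]
width: 0.0594
grip_force: 20.0
```

>>> move_arm(
  targets=[
    [[0,0,0],[0,0,0],80],
    [[0,0,0],[0,0,0],100],
    [[0,0,0],[0,0,0],100],
    [[0,0,0],[0,0,0],100],
    [[0,0,-2],[0,0,0],100],
    [[0,0,-4],[0,0,0],100],
    [[0,0,-5],[0,0,0],100],
    [[0,0,-5],[0,0,0],100],
    [[0,0,-5],[0,0,0],100],
    [[0,0,0],[0,0,0],100],
  ],
)

```text
time: 9.9
ee_pos: [0.4857, 0.3166, 0.2515]
eef_rot: [-0.053, 0.999, 0.002, 0.003]
ft_force: [-0.2, -0.3, -0.3]
width: 0.0871
grip_force: 0.0
```

```bash
python3 - <<'E'
from h import *
s=r.read_state(); print(np.round(s['joint_positions'],3))
ax=np.array([.5433,-.059,0]); yaw=.107
lx=np.array([np.cos(yaw),np.sin(yaw),0]); ly=np.array([-lx[1],lx[0],0])
for name,hy in (('y=+lx',yaw),('y=-lx',yaw+np.pi)):
    for t in (np.radians(45),-np.radians(45)):
        q=frame(hy,t); M=q.as_matrix()
        if M[:,2]@ly<0:
            print(name,M.round(2).tolist())
            z=M[:,2]; g=ax+[0,0,.104]+.002*lx; tcp=g+.019*z; pre=tcp-.15*z
            print('tcp',tcp.round(4),'pre',pre.round(4)); plan([pre,tcp],q)
E
```

```text
[-0.792  0.209  0.16   1.559 -0.034  1.369  1.047]
y=+lx [[-0.08, 0.99, 0.08], [0.7, 0.11, -0.7], [-0.71, -0.0, -0.71]]
tcp [ 0.5467 -0.0721  0.0906] pre [0.5354 0.0333 0.1966]
turn [ 0.621 -0.613  1.477]
shift cm [-16.41   1.92  24.17]
shift cm [ 0.  0. 15.]
y=-lx [[0.08, -0.99, 0.08], [-0.7, -0.11, -0.7], [0.71, 0.0, -0.71]]
tcp [ 0.5467 -0.0721  0.0906] pre [0.5354 0.0333 0.1966]
turn [ 0.613  0.622 -1.485]
shift cm [16.41 -1.92 24.17]
shift cm [ 0.  0. 15.]
```

>>> move_arm(
  targets=[
    [[0,0,0],[0.0565,-0.0557,0.1343],70],
    [[0,0,0],[0.0565,-0.0557,0.1343],70],
    [[0,0,0],[0.0565,-0.0557,0.1343],70],
    [[0,0,0],[0.0565,-0.0557,0.1343],70],
    [[0,0,0],[0.0565,-0.0557,0.1343],70],
    [[0,0,0],[0.0565,-0.0557,0.1343],70],
    [[0,0,0],[0.0565,-0.0557,0.1343],70],
    [[0,0,0],[0.0565,-0.0557,0.1343],70],
    [[0,0,0],[0.0565,-0.0557,0.1343],70],
    [[0,0,0],[0.0565,-0.0557,0.1343],70],
    [[0,0,0],[0.0565,-0.0557,0.1343],70],
    [[0,0,0],[0,0,0],70],
  ],
)

```text
time: 11.4
ee_pos: [0.484, 0.3157, 0.2448]
eef_rot: [0.615, 0.688, -0.261, 0.285]
ft_force: [0.7, -0.8, -1.3]
width: 0.0609
grip_force: 0.0
```

```bash
cat >> h.py <<'E'
ax=np.array([.5433,-.059,0]); yaw=.107
lx=np.array([np.cos(yaw),np.sin(yaw),0]); ly=np.array([-lx[1],lx[0],0])
E
python3 - <<'E'
from h import *
s=r.read_state(); print(np.round(s['joint_positions'],3))
q=frame(yaw,np.radians(45)); print((R.from_quat(s['eef_rot']).inv()*q).as_rotvec().round(3))
z=q.as_matrix()[:,2]; tcp=ax+[0,0,.104]+.002*lx+.019*z
plan([tcp-.13*z,tcp],q)
E
```

```text
[-1.165  0.623  0.338  1.26   0.379  1.837 -0.723]
[-0.01   1.578  0.002]
turn [-0.01   1.578  0.002]
shift cm [-36.75   2.1  -27.93]
shift cm [-0. -0. 13.]
```

```bash
python3 - <<'E'
from h import *
q=frame(yaw,-np.radians(45)); print(q.as_matrix().round(2).tolist())
z=q.as_matrix()[:,2]; tcp=ax+[0,0,.104]+.002*lx+.019*z
plan([tcp-.13*z,tcp],q); print(tcp, tcp-.13*z)
E
```

```text
[[-0.08, 0.99, 0.08], [0.7, 0.11, -0.7], [-0.71, -0.0, -0.71]]
turn [-0.005  0.007  0.007]
shift cm [-16.83   2.1   25.65]
shift cm [ 0.  0. 13.]
[ 0.54672337 -0.0721446   0.09056497] [0.53690627 0.01925356 0.18248885]
```

>>> move_arm(
  targets=[
    [[-1.2,0.15,1.7],[0,0.007,0.007],70],
    [[-2.2,0.25,3.3],[0,0,0],70],
    [[-2.2,0.3,3.4],[0,0,0],70],
    [[-2.2,0.3,3.4],[0,0,0],70],
    [[-2.2,0.3,3.4],[0,0,0],70],
    [[-2.2,0.3,3.4],[0,0,0],70],
    [[-2.2,0.3,3.4],[0,0,0],70],
    [[-1.7,0.2,2.5],[0,0,0],70],
    [[-0.7,0,1.1],[0,0,0],70],
    [[0,0,0],[0,0,0],70],
    [[0,0,0],[0,0,0],70],
  ],
)

```text
time: 12.78
ee_pos: [0.5356, 0.0213, 0.1842]
eef_rot: [0.618, 0.687, -0.255, 0.283]
ft_force: [0.2, 0.0, 0.4]
width: 0.0607
grip_force: 0.0
```

```bash
python3 - <<'E'
from h import *
s=r.read_state(); print(np.round(s['joint_positions'],3))
q=frame(yaw,-np.radians(45)); z=q.as_matrix()[:,2]; tcp=ax+[0,0,.104]+.002*lx+.019*z
plan([tcp-.13*z,tcp],q)
c=cam('wrist'); cv2.imwrite('pics/w2.png',c['image'])
d=cam('scene'); im=d['image'][150:300,190:390]; cv2.imwrite('pics/s2.png',cv2.resize(im,None,fx=4,fy=4))
for z in (.1,.2): print('axis',proj(c,ax+[0,0,z]))
print('btn',proj(c,ax+.0185*lx+[0,0,.105]),proj(d,ax+.0185*lx+[0,0,.105]))
E
```

```text
[-0.942  0.365  0.458  1.777  0.564  1.4   -0.584]
turn [-0.003 -0.004 -0.   ]
shift cm [-0.03  0.11  0.27]
shift cm [ 0.  0. 13.]
axis [279.60085593 202.55349376]
axis [279.36204958 307.82216316]
btn [298.41399281 206.99605918] [284.5876927  227.54334619]
```

View pics/w2.png

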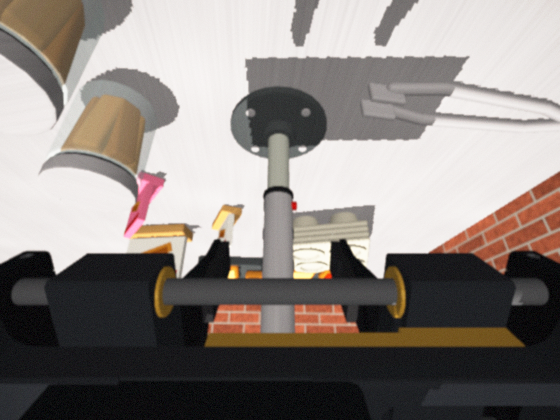

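The wrist view shows the sleeve centred at u≈278 and the button at (295,206). That's within 3 px of where the estimate puts it, so I'm going in.

>>> move_arm(
  targets=[
    [[0,0.1,1.5],[0,0,0],70],
    [[0,0,2.5],[0,0,0],70],
    [[0,0,2.5],[0,0,0],70],
    [[0,0,2.5],[0,0,0],70],
    [[0,0,2.5],[0,0,0],70],
    [[0,0,1.5],[0,0,0],70],
    [[0,0,0.2],[0,0,0],70],
    [[0,0,0],[0,0,0],70],
  ],
)

```text
time: 13.88
ee_pos: [0.5461, -0.0724, 0.0908]
eef_rot: [0.619, 0.687, -0.256, 0.283]
ft_force: [-0.2, -0.1, 0.4]
width: 0.0604
grip_force: 0.0
```

```bash
python3 - <<'E'
from h import *
s=r.read_state(); print(np.round(s['joint_positions'],3))
q=frame(yaw,-np.radians(45)); z=q.as_matrix()[:,2]; tcp=ax+[0,0,.104]+.0*lx+.019*z
plan([tcp],q)
print('3cm down in tool', q.inv().apply([0,0,-3]))
E
```

```text
[-0.822  0.46   0.496  1.906  0.606  1.126 -0.596]
turn [-0.004 -0.003 -0.002]
shift cm [ 0.03 -0.14  0.  ]
3cm down in tool [2.12132034e+00 1.66533454e-16 2.12132034e+00]
```

>>> move_arm(
  targets=[
    [[0,-0.1,0],[0,0,0],45],
    [[0,0,0],[0,0,0],30],
    [[0,0,0],[0,0,0],10],
    [[0,0,0],[0,0,0],10],
    [[0,0,0],[0,0,0],10],
    [[0,0,0],[0,0,0],10],
    [[0,0,0],[0,0,0],10],
  ],
  grip_force=40,
)

```text
time: 14.75
ee_pos: [0.5438, -0.0731, 0.0905]
eef_rot: [0.619, 0.686, -0.257, 0.282]
ft_force: [-5.1, 2.8, 4.7]
width: 0.0271
grip_force: 40.0
```

>>> move_arm(
  targets=[
    [[0.14,0,0.14],[0,0,0],10],
    [[0.21,0,0.21],[0,0,0],10],
    [[0.21,0,0.21],[0,0,0],10],
    [[0.21,0,0.21],[0,0,0],10],
    [[0.21,0,0.21],[0,0,0],10],
    [[0,0,0],[0,0,0],10],
  ],
)

```text
time: 15.5
ee_pos: [0.5438, -0.0731, 0.0767]
eef_rot: [0.619, 0.686, -0.257, 0.282]
ft_force: [-5.7, 2.6, 4.9]
width: 0.0269
grip_force: 40.0
```

>>> move_arm(
  targets=[
    [[0.21,0,0.21],[0,0,0],10],
    [[0.21,0,0.21],[0,0,0],10],
    [[0.21,0,0.21],[0,0,0],10],
    [[0.21,0,0.21],[0,0,0],10],
    [[0.14,0,0.14],[0,0,0],10],
    [[0.07,0,0.07],[0,0,0],10],
    [[0.07,0,0.07],[0,0,0],10],
    [[0.07,0,0.07],[0,0,0],10],
    [[0,0,0],[0,0,0],10],
  ],
)

```text
time: 16.62
ee_pos: [0.5438, -0.0731, 0.0599]
eef_rot: [0.619, 0.686, -0.257, 0.282]
ft_force: [-6.4, 3.4, 4.4]
width: 0.0268
grip_force: 40.0
```

>>> move_arm(
  targets=[
    [[0.07,0,0.07],[0,0,0],10],
    [[0,0,0],[0,0,0],10],
  ],
)

```text
time: 16.88
ee_pos: [0.5438, -0.073, 0.0591]
eef_rot: [0.619, 0.686, -0.257, 0.282]
ft_force: [-6.1, 3.4, 7.1]
width: 0.0269
grip_force: 40.0
```

```bash
python3 - <<'E'
from h import *
c=cam('wrist'); d=cam('scene')
a=c['image'][60:345,90:470]; b=cv2.resize(d['image'][110:280,200:390],None,fx=2,fy=2)
h=max(a.shape[0],b.shape[0]); o=np.zeros((h,a.shape[1]+b.shape[1],3),np.uint8); o[:a.shape[0],:a.shape[1]]=a; o[:b.shape[0],a.shape[1]:]=b
cv2.imwrite('pics/p3.png',o); print(o.shape)
print('deck corners at .238', [proj(d,ax+[0,0,.238]+i*.1*lx+j*.055*ly).round(1).tolist() for i in(1,-1) for j in (1,-1)])
print('deck corners at .268', [proj(d,ax+[0,0,.268]+i*.1*lx+j*.055*ly).round(1).tolist() for i in(1,-1) for j in (1,-1)])
E
```

```text
(340, 760, 3)
deck corners at .238 [[277.7, 222.0], [238.8, 195.0], [339.5, 170.9], [301.4, 149.3]]
deck corners at .268 [[277.5, 211.7], [237.7, 184.6], [340.9, 160.5], [301.9, 139.0]]
```

View pics/p3.png

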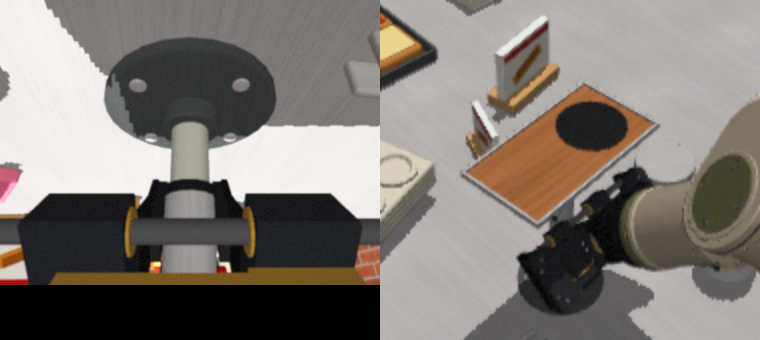

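The deck corners now project at (280,221), (241,196) and (339,172), which matches a deck 30 mm lower. The push force is also rising, which means it has hit the stop. I'll let go and back out.

>>> move_arm(
  targets=[
    [[0,0,0],[0,0,0],40],
    [[0,0,0],[0,0,0],70],
    [[0,0,0],[0,0,0],70],
    [[0,0,0],[0,0,0],70],
    [[0,0,0],[0,0,0],70],
    [[0,0,-1.5],[0,0,0],70],
    [[0,0,-3],[0,0,0],70],
    [[0,0,-3],[0,0,0],70],
    [[0,0,-3],[0,0,0],70],
    [[0,0,-2],[0,0,0],70],
    [[0,0,0],[0,0,0],70],
  ],
)

```text
time: 18.35
ee_pos: [0.5366, 0.0168, 0.1486]
eef_rot: [0.619, 0.687, -0.255, 0.283]
ft_force: [-0.3, -0.1, -1.1]
width: 0.0608
grip_force: 0.0
```

```bash
python3 - <<'E'
from h import *
s=r.read_state(); print(np.round(s['joint_positions'],3))
c=cam('wrist'); u,v=proj(c,ax+.0185*lx+[0,0,.105]); print(u,v)
u,v=int(u),int(v); a=c['image'][v-60:v+60,u-80:u+80]; cv2.imwrite('pics/p4.png',cv2.resize(a,None,fx=4,fy=4,interpolation=cv2.INTER_CUBIC))
for n in (.091,.061): print(proj(c,ax+[0,0,n]))
plan([s['ee_pos']+np.array([0,.1,.12])])
E
```

```text
[-0.931  0.409  0.455  1.807  0.556  1.332 -0.615]
299.22978754762295 239.0447057614319
[278.94176795 225.11037191]
[278.97586855 197.38651121]
shift cm [ -1.36   1.08 -15.67]
```

View pics/p4.png

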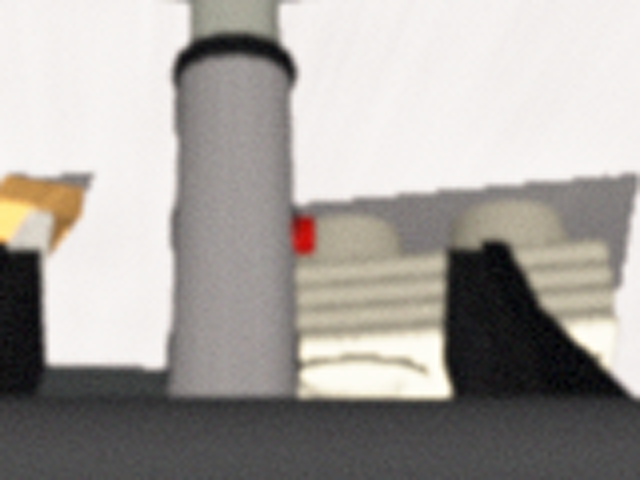

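The crop shows the red button standing out of the sleeve at crop (304,235), with the sleeve's bottom edge 30 mm lower, so step 2 is done. Next I'll fetch the jar.

```bash
python3 - <<'E'
from h import *
s=r.read_state()
plan([[.484,.3156,.22]])
q=frame(yaw); print((R.from_quat(s['eef_rot']).inv()*q).as_rotvec().round(3))
E
```

```text
shift cm [ 16.48  -2.09 -26.54]
[-0.002  0.782 -0.003]
```

>>> move_arm(
  targets=[
    [[0.5,0,-2],[0,0,0],100],
    [[2.0,-0.3,-3.5],[0,0,0],100],
    [[2.4,-0.3,-3.6],[0,0,0],100],
    [[2.4,-0.3,-3.6],[0,0,0],100],
    [[2.4,-0.3,-3.6],[0,0,0],100],
    [[2.4,-0.3,-3.6],[0,0,0],100],
    [[2.4,-0.3,-3.6],[0,0,0],100],
    [[2.0,-0.3,-3.0],[0,0,0],100],
    [[0,0,0],[0,0.157,0],100],
    [[0,0,0],[0,0.157,0],100],
    [[0,0,0],[0,0.157,0],100],
    [[0,0,0],[0,0.157,0],100],
    [[0,0,0],[0,0.155,0],100],
    [[0,0,0],[0,0,0],100],
    [[0,0,0],[0,0,0],100],
  ],
)

```text
time: 20.27
ee_pos: [0.4838, 0.3148, 0.2184]
eef_rot: [0.67, 0.742, -0.002, -0.0]
ft_force: [-0.2, 0.1, 0.4]
width: 0.0869
grip_force: 0.0
```

```bash
python3 - <<'E'
from h import *
s=r.read_state(); print(np.round(s['joint_positions'],3))
c=cam('wrist'); im=c['image']; cv2.imwrite('pics/w5.png',im); 
print('lid',proj(c,[.484,.3156,.08]),'base',proj(c,[.484,.3156,0]))
plan([[.484,.3156,.22],[.484,.3156,.037]],frame(yaw))
E
```

```text
[-0.896  0.23   0.283  1.611 -0.066  1.314 -0.501]
lid [280.79266838 197.42577207] base [280.73846895 181.7572599 ]
turn [-0.003  0.002 -0.003]
shift cm [ 0.    0.05 -0.17]
shift cm [ 0.   0.  18.3]
```

View pics/w5.png

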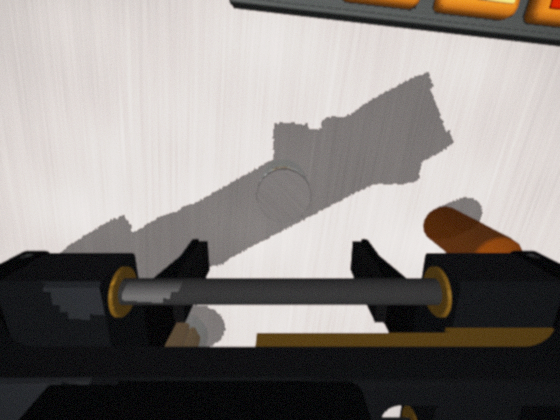

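The jar's lid is at (283,195), where predicted. Descending and gripping.

>>> move_arm(
  targets=[
    [[0,0.1,2],[0,0,0],100],
    [[0,0,4],[0,0,0],100],
    [[0,0,4],[0,0,0],100],
    [[0,0,4],[0,0,0],100],
    [[0,0,3],[0,0,0],100],
    [[0,0,1],[0,0,0],100],
    [[0,0,0],[0,0,0],80],
    [[0,0,0],[0,0,0],60],
    [[0,0,0],[0,0,0],50],
    [[0,0,0],[0,0,0],50],
    [[0,0,0],[0,0,0],50],
    [[0,0,0],[0,0,0],50],
  ],
  grip_force=20,
)

```text
time: 21.82
ee_pos: [0.4857, 0.3155, 0.0401]
eef_rot: [0.67, 0.742, 0.001, -0.0]
ft_force: [1.3, -0.0, 6.4]
width: 0.0597
grip_force: 20.0
```

```bash
python3 - <<'E'
from h import *
s=r.read_state(); print(s['ee_pos'],s['width'],s['grip_force'])
p=s['ee_pos']; m=ax-.048*lx; print(m)
plan([[p[0],p[1],.36],[m[0],m[1],.36],[m[0],m[1],p[2]+.245],[m[0],m[1],p[2]+.235]])
E
```

```text
[0.48572593 0.31547808 0.04011442] 0.059718435371918455 19.999879742972553
[ 0.49557451 -0.06412621  0.        ]
shift cm [ 4.000e-02  1.000e-02 -3.199e+01]
shift cm [-37.86  -2.89  -0.05]
shift cm [-0.01 -0.    7.49]
shift cm [-0. -0.  1.]
```

>>> move_arm(
  targets=[
    [[0,0,-1],[0,0,0],50],
    [[0,0,-3],[0,0,0],50],
    [[0,0,-5],[0,0,0],50],
    [[0,0,-5],[0,0,0],50],
    [[0,0,-5],[0,0,0],50],
    [[0,0,-5],[0,0,0],50],
    [[0,0,-5],[0,0,0],50],
    [[0,0,-3],[0,0,0],50],
    [[-1.5,-0.1,0],[0,0,0],50],
    [[-3.5,-0.25,0],[0,0,0],50],
    [[-4.5,-0.35,0],[0,0,0],50],
    [[-4.8,-0.4,0],[0,0,0],50],
    [[-4.8,-0.4,0],[0,0,0],50],
    [[-4.8,-0.4,0],[0,0,0],50],
    [[-4.8,-0.4,0],[0,0,0],50],
    [[-4.5,-0.3,0],[0,0,0],50],
    [[-3,-0.2,0],[0,0,0],50],
    [[-1.6,-0.1,0],[0,0,0],50],
    [[0,0,0],[0,0,0],50],
    [[0,0,0],[0,0,0],50],
  ],
)

```text
time: 24.32
ee_pos: [0.495, -0.0625, 0.3585]
eef_rot: [0.669, 0.743, -0.001, -0.001]
ft_force: [1.2, -0.3, -4.1]
width: 0.0592
grip_force: 20.0
```

```bash
python3 - <<'E'
from h import *
m=ax-.048*lx
plan([[m[0],m[1],.285],[m[0],m[1],.275]],frame(yaw))
c=cam('top'); d=cam('wrist')
# deck at .238
print([proj(c,ax+[0,0,.238]+i*.1*lx+j*.055*ly).round(1).tolist() for i in(1,-1) for j in (1,-1)])
cv2.imwrite('pics/t6.png',cv2.resize(c['image'][150:280,230:360],None,fx=4,fy=4))
E
```

```text
turn [-0.002 -0.001 -0.003]
shift cm [-0.17  0.04  7.35]
shift cm [0. 0. 1.]
[[269.6, 167.8], [321.4, 163.8], [276.7, 262.8], [329.6, 258.7]]
```

>>> move_arm(
  targets=[
    [[-0.15,0,1.5],[0,0,0],50],
    [[0,0,2.5],[0,0,0],50],
    [[0,0,2],[0,0,0],50],
    [[0,0,1.2],[0,0,0],50],
    [[0,0,0.4],[0,0,0],50],
    [[0,0,0.3],[0,0,0],50],
    [[0,0,0.2],[0,0,0],50],
    [[0,0,0],[0,0,0],50],
  ],
)

```text
time: 25.42
ee_pos: [0.4952, -0.0655, 0.2782]
eef_rot: [0.67, 0.742, -0.0, -0.0]
ft_force: [-0.6, -0.5, -3.8]
width: 0.0596
grip_force: 20.0
```

>>> move_arm(
  targets=[
    [[0.1,0,0.15],[0,0,0],50],
    [[0,0,0.15],[0,0,0],50],
    [[0,0,0.1],[0,0,0],50],
    [[0,0,0],[0,0,0],50],
  ],
)

```text
time: 25.92
ee_pos: [0.4949, -0.0645, 0.2739]
eef_rot: [0.67, 0.742, -0.001, -0.001]
ft_force: [0.1, -0.1, -3.9]
width: 0.0595
grip_force: 20.0
```

>>> move_arm(
  targets=[
    [[0,0,0.1],[0,0,0],50],
    [[0,0,0.1],[0,0,0],50],
    [[0,0,0],[0,0,0],50],
  ],
)

```text
time: 26.3
ee_pos: [0.4951, -0.0646, 0.2733]
eef_rot: [0.67, 0.742, 0.0, -0.0]
ft_force: [-5.3, -0.5, 8.4]
width: 0.0595
grip_force: 20.0
```

>>> move_arm(
  targets=[
    [[0,0,-0.1],[0,0,0],50],
    [[0,0,0],[0,0,0],80],
    [[0,0,0],[0,0,0],100],
    [[0,0,0],[0,0,0],100],
    [[0,0,0],[0,0,0],100],
    [[0,0,-1.5],[0,0,0],100],
    [[0,0,-3],[0,0,0],100],
    [[0,0,-4],[0,0,0],100],
    [[0,0,-3],[0,0,0],100],
    [[0,0,0],[0,0,0],100],
  ],
)

```text
time: 27.55
ee_pos: [0.496, -0.0647, 0.391]
eef_rot: [0.67, 0.742, 0.001, 0.001]
ft_force: [0.1, 0.4, -0.7]
width: 0.0873
grip_force: 0.0
```

```bash
python3 - <<'E'
from h import *
s=r.read_state(); print(s['ee_pos'],s['ft_force'])
plan([[.470,-.299,.38],[.470,-.299,.22]],frame(-.303))
E
```

```text
[ 0.49601654 -0.06469486  0.39102003] [ 0.05380294  0.41218221 -0.65265354]
turn [ 0.003 -0.001  0.405]
shift cm [-23.14   4.51   1.1 ]
shift cm [ 0.  0. 16.]
```

>>> move_arm(
  targets=[
    [[0,0,0],[0,0,0.135],65],
    [[0,0,0],[0,0,0.135],65],
    [[0,0,0],[0,0,0.135],65],
    [[-3,0.6,0],[0,0,0],65],
    [[-4.1,0.8,0],[0,0,0],65],
    [[-4.1,0.8,0],[0,0,0],65],
    [[-4.1,0.8,0],[0,0,0],65],
    [[-4.1,0.8,0.5],[0,0,0],65],
    [[-3.7,0.7,2.6],[0,0,0],65],
    [[0,0,5],[0,0,0],65],
    [[0,0,5],[0,0,0],65],
    [[0,0,4],[0,0,0],65],
    [[0,0,0],[0,0,0],65],
    [[0,0,0],[0,0,0],65],
  ],
)

```text
time: 29.3
ee_pos: [0.4695, -0.2988, 0.2187]
eef_rot: [0.806, 0.592, -0.0, 0.0]
ft_force: [-0.3, -1.4, 0.4]
width: 0.0562
grip_force: 0.0
```

```bash
python3 - <<'E'
from h import *
s=r.read_state(); print(np.round(s['joint_positions'],3))
c=cam('wrist'); t=cam('top')
a=c['image'][60:300,140:440]; b=t['image'][160:280,230:360]
b=cv2.resize(b,None,fx=3,fy=3); a=cv2.resize(a,None,fx=1.3,fy=1.3)
o=np.zeros((max(a.shape[0],b.shape[0]),a.shape[1]+b.shape[1],3),np.uint8); o[:a.shape[0],:a.shape[1]]=a; o[:b.shape[0],a.shape[1]:]=b
cv2.imwrite('pics/p7.png',o); print(o.shape,a.shape)
import pickle; pickle.dump((c,t),open('p7.pkl','wb'))
print('card top',proj(c,[.4703,-.299,.072]),'ends',proj(c,[.4822,-.2608,.072]),proj(c,[.4584,-.337,.072]))
print('jar lid pred',proj(t,np.array([0,0,.315])+ax-.048*lx), 'mat',proj(t,np.array([0,0,.235])+ax-.048*lx))
plan([[.470,-.299,.22],[.470,-.299,.031]],frame(-.303))
E
```

```text
[-0.235  0.225  0.839  1.688 -0.172  1.305  0.334]
(360, 780, 3) (312, 390, 3)
card top [281.12831734 195.94595124] ends [281.11948776 158.9611322 ] [281.08369689 230.16038933]
jar lid pred [302.37729265 234.80192974] mat [301.10301972 235.73872741]
turn [0.001 0.001 0.   ]
shift cm [ 0.    0.02 -0.1 ]
shift cm [ 0.   0.  18.9]
```

View pics/p7.png

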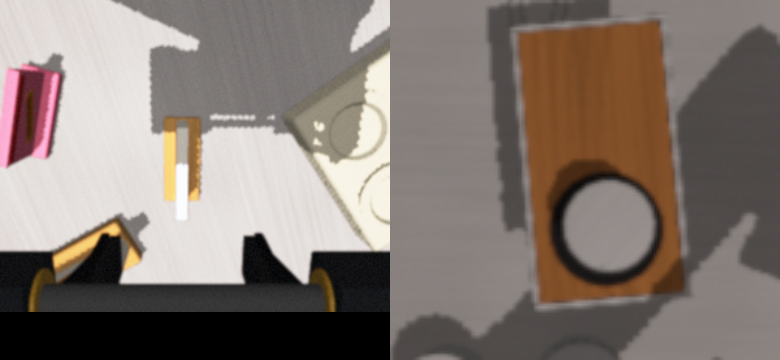

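The jar stands centred on its mat. The card's plate runs straight down between the fingers at image u≈280, v 154–229, as predicted. Descending.

>>> move_arm(
  targets=[
    [[0,0,2],[0,0,0],65],
    [[0,0,4],[0,0,0],65],
    [[0,0,4],[0,0,0],65],
    [[0,0,4],[0,0,0],65],
    [[0,0,3],[0,0,0],65],
    [[0,0,1.2],[0,0,0],65],
    [[0,0,0],[0,0,0],35],
    [[0,0,0],[0,0,0],15],
    [[0,0,0],[0,0,0],0],
    [[0,0,0],[0,0,0],0],
    [[0,0,0],[0,0,0],0],
    [[0,0,0],[0,0,0],0],
  ],
  grip_force=12,
)

```text
time: 30.9
ee_pos: [0.4687, -0.2984, 0.0351]
eef_rot: [0.806, 0.592, -0.001, -0.0]
ft_force: [-0.3, 0.4, -1.5]
width: 0.0098
grip_force: 12.0
```

```bash
python3 - <<'E'
from h import *
s=r.read_state(); p=s['ee_pos']; m=ax+.048*lx; print(m)
plan([[p[0],p[1],.42]]); 
s=dict(s); s['ee_pos']=np.array([p[0],p[1],.42]); plan([[m[0],m[1],.42],[m[0],m[1],p[2]+.245]],frame(yaw),s)
E
```

```text
[ 0.59102549 -0.05387379  0.        ]
shift cm [-2.000e-02 -6.000e-02 -3.849e+01]
turn [-0.002  0.    -0.41 ]
shift cm [23.   14.78  0.  ]
shift cm [ 0.    0.   13.99]
```

>>> move_arm(
  targets=[
    [[0,0,-1],[0,0,0],0],
    [[0,0,-3.5],[0,0,0],0],
    [[0,0,-5],[0,0,0],0],
    [[0,0,-5],[0,0,0],0],
    [[0,0,-5],[0,0,0],0],
    [[0,0,-5],[0,0,0],0],
    [[0,0,-5],[0,0,-0.1],0],
    [[0,0,-5],[0,0,-0.1],0],
    [[0,0,-4],[0,0,-0.1],0],
    [[0,0,0],[0,0,-0.11],0],
    [[2,1.3,0],[0,0,0],0],
    [[3.5,2.2,0],[0,0,0],0],
    [[4,2.6,0],[0,0,0],0],
    [[4,2.6,0],[0,0,0],0],
    [[4,2.6,0],[0,0,0],0],
    [[3.5,2.2,0],[0,0,0],0],
    [[2,1.3,0],[0,0,0],0],
    [[0,0,0],[0,0,0],0],
    [[0,0,0],[0,0,0],0],
  ],
)

```text
time: 33.28
ee_pos: [0.5913, -0.0559, 0.4203]
eef_rot: [0.669, 0.743, -0.001, -0.0]
ft_force: [-0.3, 0.4, -0.9]
width: 0.0097
grip_force: 12.0
```

```bash
python3 - <<'E'
from h import *
m=ax+.048*lx
s=r.read_state(); print(s['width'],np.round(s['joint_positions'],3))
plan([[m[0],m[1],.30],[m[0],m[1],.275]],frame(yaw))
E
```

```text
0.009748817773045865 [-0.493  0.274  0.687  1.194 -0.174  1.732  0.252]
turn [-0.001  0.001 -0.002]
shift cm [ 2.000e-01 -1.000e-02  1.203e+01]
shift cm [0.  0.  2.5]
```

>>> move_arm(
  targets=[
    [[0.2,0,2],[0,0,0],0],
    [[0,0,3.5],[0,0,0],0],
    [[0,0,3.5],[0,0,0],0],
    [[0,0,3],[0,0,0],0],
    [[0,0,1.7],[0,0,0],0],
    [[0,0,0.7],[0,0,0],0],
    [[0,0,0.2],[0,0,0],0],
    [[0,0,0],[0,0,0],0],
  ],
)

```text
time: 34.28
ee_pos: [0.5917, -0.0521, 0.2747]
eef_rot: [0.668, 0.744, -0.0, -0.0]
ft_force: [-0.1, -0.4, -0.9]
width: 0.0098
grip_force: 12.0
```

>>> move_arm(
  targets=[
    [[-0.15,0,0.2],[0,0,0],0],
    [[0,0,0.15],[0,0,0],0],
    [[0,0,0.1],[0,0,0],0],
    [[0,0,0],[0,0,0],0],
  ],
)

```text
time: 34.78
ee_pos: [0.5915, -0.0533, 0.2693]
eef_rot: [0.668, 0.744, -0.001, -0.001]
ft_force: [-0.1, -0.0, -0.4]
width: 0.0097
grip_force: 12.0
```

>>> move_arm(
  targets=[
    [[0,0,0.1],[0,0,0],0],
    [[0,0,0.1],[0,0,0],0],
    [[0,0,0],[0,0,0],0],
  ],
)

```text
time: 35.15
ee_pos: [0.5916, -0.0534, 0.2682]
eef_rot: [0.668, 0.744, -0.0, -0.0]
ft_force: [-2.2, 0.8, 5.6]
width: 0.0096
grip_force: 12.0
```

>>> move_arm(
  targets=[
    [[0,0,-0.05],[0,0,0],15],
    [[0,0,0],[0,0,0],35],
    [[0,0,0],[0,0,0],45],
    [[0,0,0],[0,0,0],45],
    [[0,0,-1.5],[0,0,0],45],
    [[0,0,-3],[0,0,0],45],
    [[0,0,-4],[0,0,0],45],
    [[0,0,-5],[0,0,0],45],
    [[5,0,-2],[0,0,0],45],
    [[5,0,0],[0,0,0],45],
    [[5,0,0],[0,0,0],45],
    [[3,0,0],[0,0,0],45],
    [[0,0,0],[0,0,0],45],
    [[0,0,0],[0,0,0],45],
  ],
)

```text
time: 36.9
ee_pos: [0.5727, 0.1245, 0.4237]
eef_rot: [0.669, 0.744, -0.0, -0.0]
ft_force: [0.2, -0.5, -0.0]
width: 0.0391
grip_force: 0.0
```

```bash
python3 - <<'E'
from h import *
t=cam('top'); d=cam('scene')
a=cv2.resize(t['image'][150:280,230:360],None,fx=3,fy=3); b=cv2.resize(d['image'][100:260,215:365],None,fx=2.4,fy=2.4)
o=np.zeros((max(a.shape[0],b.shape[0]),a.shape[1]+b.shape[1],3),np.uint8); o[:a.shape[0],:a.shape[1]]=a; o[:b.shape[0],a.shape[1]:]=b
cv2.imwrite('pics/p8.png',o)
C=np.array([0,0,.235])+ax+.048*lx
f=lambda p:((proj(t,p)-[230,150])*3).round(0)
print('foot pred',[f(C+[0,0,.014]+i*.018*lx+j*.042*ly) for i in(1,-1) for j in (1,-1)],'plate top',f(C+[0,0,.072]+.04*ly),f(C+[0,0,.072]-.04*ly),'lid',f(ax-.048*lx+[0,0,.315]))
E
```

```text
foot pred [array([140.,  97.]), array([261.,  88.]), array([144., 149.]), array([265., 139.])] plate top [143. 112.] [266. 102.] lid [217. 254.]
```

View pics/p8.png

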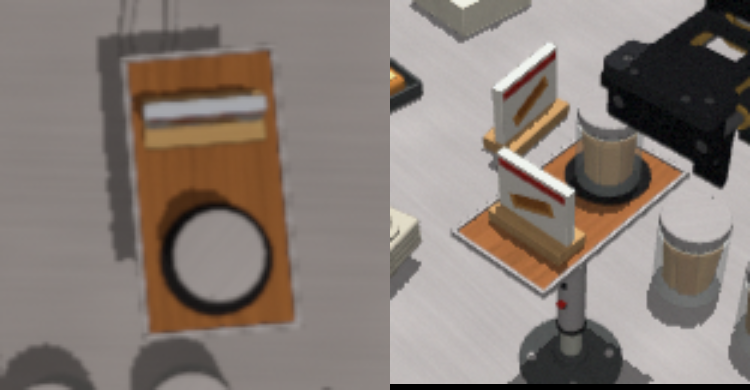

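The final picture shows the jar lid at (219,254) against a predicted (217,254). The card's plate runs (143,110) to (266,102), as predicted, square and upright. The red button is out, and the arm is clear. Handing in.

```bash
python3 -c "
from bench import r
print(r.close_job())"
```

```text
the job is handed in; nothing more can be done
None
```

The job is handed in at about 37 s of the 72 s allowed: the deck is one hole lower with the button out, the jar is upright on its mat, and the card stands square on the free half. The last pictures confirm this, but the hand-in returned no verdict.

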